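# Kickstand down, hold the tube rotator frame upright

## Robot

A 7-joint arm with a two-finger parallel gripper is mounted at the origin on the work surface. World frame = base frame: x ahead of the robot, y to its left, z up, the work surface at z = 0. Lengths are in mm, angles in rad, forces in N, time in s.
With the tool pointing down it reaches from about 400 to 875 mm from the base axis. Payload 4.4 kg.
Tool frame: the origin (TCP) lies at the very end of the fingers, on their centre line; the grasp point (between the pads) lies 19 mm behind it (ctrl.grasp_offset is the distance from the TCP to the grasp point, in mm); z points along the fingers, y is the line along which they close (so a half turn about z gives the same grasp; the last joint's range is limited). The gripper opens to 85 mm and grips with 20 to 120 N. Pads are 22 mm wide; open, the fingers measure 114 mm over their backs; the gripper's body (76 mm by 85 mm) begins 54 mm behind the grasp point. The pads swing forward as they close: fully open they stand 13 mm farther back than shut.
Start: joints at [1.214, 0.628, 0.038, 1.517, -0.027, 0.996, -0.02], TCP at [186.395, -622.716, 231.313] pointing down, gripper open.
Joint ranges: [-3.06, 3.06], [-0.37, 2.12], [-1.25, 1.32], [0.18, 2.47], [-1.1, 4.24], [0.23, 1.98], [-2.94, 2.94]. Speed limits (rad/s): [2.57, 2.57, 3.14, 3.14, 3.14, 3.14, 3.14].

## Interface

Orientations are given as [roll, pitch, yaw] about the fixed x, y, z axes, in that order (R = Rz(yaw) Ry(pitch) Rx(roll)).
In Python, from cell import status, cams, ctrl gives the robot as it stands.
- The arm moves only by the tool move_arm, never from a script. Its argument "plan" is a list of rows, each a list of 3 entries, a list of its own where there are three numbers: the shift along the world's x, y, z in mm, then the turn, a rotation vector about the world's x, y, z in degrees, then the opening, from 0 (shut) to 1 (fully open). In form: [[[x, y, z], [wx, wy, wz], gripper], ...]. A call has 1 to 10 rows; each row shifts and turns the commanded pose from where the row before left it; what a row does not reach is not made up. A row lasts 1/8 s, in which the tool goes at most 62.5 mm and 10.7 degrees, less where a joint would pass 70% of its speed; a pose out of reach is approached as far as the arm can. A call with a gripper value outside its range is refused whole. The fingers move at their own pace and stop on an object; the grip force is fixed at half the most. Time passes only in rows, so rows that do not move let the fingers close. It gives the time, the measured TCP pose, the force, the opening and the grip force at its end, in the units of the state.
- status.read_state(): the state, without advancing time (a new reading comes with each control period).
- cams.get_image(name): name is "side" or "top" or "wrist"; returns the picture (480x640x3 uint8, blue, green, red); there is no depth.
- cams.camera_params(name): a dict with "K" (3x3 intrinsics, pixels), "pose" (4x4, takes a point from camera to world coordinates); the wrist camera has in their place "tool_from_camera" (4x4, takes a point from camera to tool coordinates, whose origin is the TCP and whose axes are the flange's). Camera axes: x right, y down, z forward; pixel columns grow to the right and rows downward; lengths in mm; the calibration is good to about 2 mm. A picture is of the moment at which its call begins: read the wrist's pose just before it. camera_params takes no time and is no camera call.
- ctrl.finish_job(): hands the job in; it is judged then, once.
The state is a dict: "clock": time; "qpos": joint angles; "qd": joint speeds; "tau": joint torques, N m; "eef_pos": TCP position; "tool_rot": TCP orientation; "force": force on the tool from outside, world axes, zero at the start; "torque": the same for the moment, N m; "width": finger opening in mm; "gripper_force": force on a finger pad.
Only numpy, scipy, OpenCV 4.12 (cv2) and the standard library are available. Lean on these libraries where they do the work, as an engineer would, in place of code of your own. Each camera call takes 0.05 s, during which the arm holds its last target. There are 200 camera calls.

## Task

While the tube rotator's frame still leans back on its rest posts, flip its red kickstand down over centre until it drops fully down. Then grip the yellow bar on top of the frame, raise the frame upright and finish while still gripping it there, holding it steady and upright against tipping, neither leaning back on the rest posts nor leaning forward on the kickstand. Leave the bottle, the jar and the tip box where they stand.

Things in the scene. Friction and masses are not known exactly. Their poses are not given: they have to be found in the camera images.
- base: white base plate of the tube rotator, 260 x 260 x 20 mm, fixed to the bench. Origin on the bench (z = 0) straight below the frame's tipping axis, which is parallel to the base's y and 50 mm above this origin. The plate reaches 105 mm to base -x (where the frame leans; rest posts 110 mm high), 155 mm to +x (kickstand side), 130 mm to each side.
- frame (a joint): tipping angle of the white frame, rad. 0 = upright; -0.30 (the start) = leaning to base -x on two grey rest posts; positive = tipping to base +x; at about +0.2 a lowered kickstand would land on the plate. About 0.9 kg with its blue tube disc (radius 58 mm, centre 100 mm from the tipping axis). Let go, it falls one way or the other.
- grip_bar: round bar on top of the frame with a yellow sleeve 22 mm in diameter and 130 mm long, parallel to the base's y axis. Origin at the sleeve's centre, 200 mm from the tipping axis and straight above it when upright. 25 mm free below it down to the tube caps on the disc, nothing above it. It turns with the frame; its axes are the frame's.
- kickstand (a joint): angle of the red leg, rad: 0 = stowed (start: pointing up, leaning 35 degrees to the frame's -y side on a stop); grows as the tip swings to +y; 0.61 = pointing straight up; 3.80 = fully down, on its stop. Weight (0.12 kg) and a light spring work over centre: short of about 0.35 it drops back, beyond it falls over to +y and round to fully down by itself in about 1 s. About 0.5 N at the tip moves it.
- kickstand_pivot (a point): pivot of the kickstand, at the end of a dark arm, 98 mm ahead (base +x) of the frame's mid-plane, 100 mm up the frame from the tipping axis, mid-width. Its own axes are the frame's: x ahead (the pivot axis), y along the tipping axis, z up along the frame. The leg swings in the y-z plane, which leans with the frame.
- kickstand_foot (a point): centre of the round foot (20 mm in diameter, 24 mm long along the pivot axis) at the tip of the red leg, 100 mm from the pivot. The leg is a flat bar 18 mm wide along the pivot axis and 10 mm thick. Its upper half is free on both sides; a small stop stands on the -y side up to 45 mm above the pivot.
- reagent: amber bottle with blue cap, 64 mm in diameter, 150 mm high, loose; origin at the centre of its underside. Not to be moved.
- jar: white jar with orange cap, 68 mm in diameter, 100 mm high, loose; origin at the centre of its underside. Not to be moved.
- tip_box: green tip box with clear lid, 85 x 120 x 65 mm, loose; origin at the centre of its underside. Not to be moved.

How it is judged (in metres and radians):
On the way, in this order (a step that is already met when the one before it is completed fails the run):
1. the kickstand is fully down while the frame still leans on its rest posts (value of joint kickstand above 3.6 rad and value of joint frame below -0.2 rad), for 0.2 s.
2. the frame stands upright, gripped by its top bar (value of joint frame between -0.07 and 0.07 rad and contact force between the fingers and grip_bar above 5 N), for 0.3 s.
At the end, for the whole second after the job is handed in: The fingers grip the top bar (more than 5 N), the frame is within 0.07 rad of upright and steady (under 0.1 rad/s), the kickstand is fully down (over 3.6 rad), all through the last second; bottle, jar and tip box moved less than 25 mm (all of step 2 and value of joint kickstand above 3.6 rad and velocity of joint frame between -0.1 and 0.1 rad/s); the arm keeps its last pose, push and grip.
It fails at once if the amber reagent bottle is moved by more than 25 mm (distance of reagent from where it was at the start of the episode above 0.025 m).
It fails at once if the white jar is moved by more than 25 mm (distance of jar from where it was at the start of the episode above 0.025 m).
It fails at once if the green tip box is moved by more than 25 mm (distance of tip_box from where it was at the start of the episode above 0.025 m).
It also fails if it takes over 42 s, if anything falls off the work surface, if the arm or the gripper's body presses on something with over 40 N, if the wrist force passes 120 N, or if a joint passes its speed limit or range.

## Working session

There is one attempt and no reset: what is moved stays moved. The work goes in short steps, Python scripts to look and compute and a tool call to move; the robot and the scene stay as the last step left them, time stands still between calls to the robot, and variables do not carry over. Pictures are saved under pics/ and viewed, at most 10 in all, crops included, and the job is handed in when it is done.

Besides the shell and the picture viewer there is one more tool, called after ">>>" as name(argument=value, ...), one argument or row to a line, values as JSON. move_arm: Moves the arm, as the interface text tells. Its arguments: {"type":"object","properties":{"plan":{"type":"array","items":{"type":"array"}}},"required":["plan"]}

```bash
mkdir -p pics; python3 - <<'E'
from cell import status,cams,ctrl
import cv2,numpy as np
np.set_printoptions(suppress=True,precision=4)
for n in ("side","top"):
    cv2.imwrite(f"pics/{n}0.png",cams.get_image(n)); p=cams.camera_params(n); print(n,p["K"],p["pose"])
print(cams.camera_params("wrist")); print(status.read_state(),ctrl.grasp_offset)
E
```

```text
side [[615.7061   0.     310.6301]
 [  0.     615.7061 253.6326]
 [  0.       0.       1.    ]] [[  -0.7314   -0.5012    0.4624   53.7224]
 [  -0.6817    0.5552   -0.4765  593.5446]
 [  -0.0179   -0.6637   -0.7477 1018.2779]
 [   0.        0.        0.        1.    ]]
top [[472.1298   0.     318.2836]
 [  0.     472.1298 241.5981]
 [  0.       0.       1.    ]] [[  -0.0184   -0.9989    0.0438  535.314 ]
 [  -0.9995    0.0173   -0.0253   58.4399]
 [   0.0245   -0.0443   -0.9987 1275.3576]
 [   0.        0.        0.        1.    ]]
{'K': array([[413.4331,   0.    , 314.6689],
       [  0.    , 413.4331, 237.1273],
       [  0.    ,   0.    ,   1.    ]]), 'tool_from_camera': array([[  -0.0007,   -0.9453,   -0.3263,   84.0954],
       [   1.    ,   -0.0005,   -0.0007,    0.3179],
       [   0.0005,   -0.3263,    0.9453, -141.8631],
       [   0.    ,    0.    ,    0.    ,    1.    ]])}
{'clock': 0.1, 'qpos': array([ 1.2142,  0.6293,  0.0384,  1.5182, -0.027 ,  0.9963, -0.02  ]), 'qd': array([ 0.0005, -0.0025,  0.0007, -0.0021, -0.0013,  0.0006,  0.0003]), 'tau': array([  0.0029, -56.4535,   1.2304, -19.3974,   0.0113,   0.0054,
        -0.    ]), 'eef_pos': array([ 186.2645, -622.1807,  230.4869]), 'tool_rot': array([-3.1399, -0.    ,  0.2908]), 'force': array([-0.7207, -0.3681, -0.1128]), 'torque': array([ 0.0174, -0.0439, -0.0294]), 'gripper_force': 0.0, 'width': 85.23259026001917} 18.700000000000003
```

View pics/side0.png

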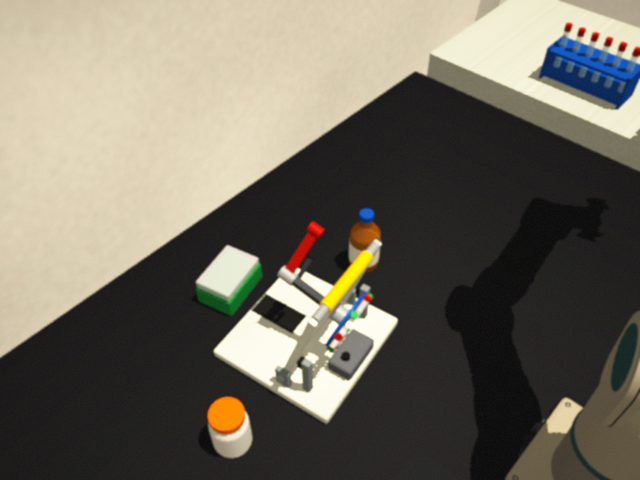

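View pics/top0.png

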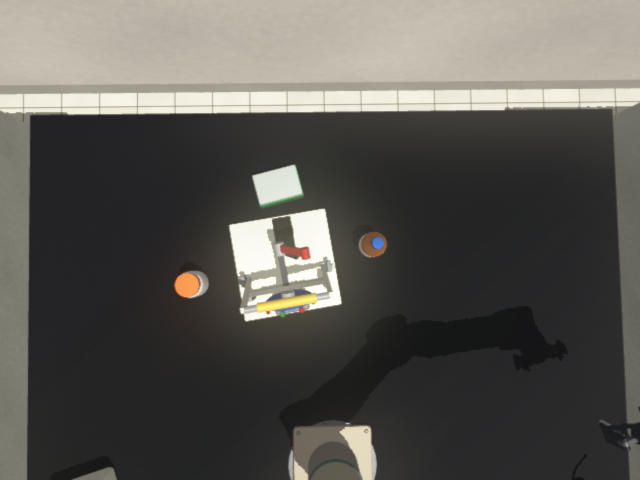

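```bash
cat > h.py <<'E'
import cv2,numpy as np
from cell import status,cams,ctrl
from scipy.optimize import least_squares
from scipy.spatial.transform import Rotation as R
np.set_printoptions(suppress=True,precision=2)
def proj(n,P):
    p=cams.camera_params(n);T=np.linalg.inv(p["pose"]);c=np.atleast_2d(P)@T[:3,:3].T+T[:3,3];u=c@p["K"].T
    return u[:,:2]/u[:,2:]
def scene(x,y,psi,th=-.3,k=0):
    B=R.from_euler('z',psi).as_matrix();F=B@R.from_euler('y',th).as_matrix();a=np.array([x,y,50.])
    d=dict(B=B,F=F,bar=a+F@[0,0,200],piv=a+F@[98,0,100]);d['leg']=F@[0,np.sin(k-.61),np.cos(k-.61)]
    d['foot']=d['piv']+100*d['leg'];d['corners']=np.array([x,y,20])+np.array([[155,130,0],[155,-130,0],[-105,-130,0],[-105,130,0]])@B.T
    return d
def yellow(im):
    m=cv2.inRange(cv2.cvtColor(im,cv2.COLOR_BGR2HSV),(22,150,90),(34,255,255))
    n,l,s,c=cv2.connectedComponentsWithStats(m);i=1+np.argmax(s[1:,4]);return c[i],s[i]
E
cat > fit.py <<'E'
from h import *
yt,ys=[yellow(cv2.imread(f"pics/{n}0.png"))[0] for n in("top","side")]
ct=np.array([[230,225],[326,209],[340,303],[245,320]]);cs=np.array([[215,351],[397,321],[325,416]])
def f(v):
    s=scene(*v);return np.concatenate([(proj("top",s['corners'])-ct).ravel(),(proj("side",s['corners'][[0,2,3]])-cs).ravel(),
      (proj("top",s['bar'])-yt).ravel()*2,(proj("side",s['bar'])-ys).ravel()*2])
r=least_squares(f,[550,80,.15]);print(r.x,r.fun)
s=scene(*r.x);print(s)
for n in("top","side"):print(n,proj(n,[s['foot'],s['piv']]))
# jar, bottle, box rough (top view ray at height)
def ray(u,z):
    p=cams.camera_params("top");d=p["pose"][:3,:3]@np.linalg.inv(p["K"])@[*u,1];o=p["pose"][:3,3];return o+d*(z-o[2])/d[2]
print(ray((188,285),100),ray((378,243),150),ray((277,186),65))
E
python3 fit.py
```

```text
[506.69 124.31   0.12] [ -4.46  -2.35  -3.5    0.44  -3.91   3.31  -6.61   0.24  -6.93   1.15
  -0.7    4.55  -5.94  10.36  40.78  -1.68 -10.29  15.13]
{'B': array([[ 0.99, -0.12,  0.  ],
       [ 0.12,  0.99,  0.  ],
       [ 0.  ,  0.  ,  1.  ]]), 'F': array([[ 0.95, -0.12, -0.29],
       [ 0.11,  0.99, -0.04],
       [ 0.3 ,  0.  ,  0.96]]), 'bar': array([448.02, 117.23, 241.07]), 'piv': array([570.3 , 131.98, 174.49]), 'leg': array([-0.17, -0.6 ,  0.78]), 'foot': array([553.12,  72.21, 252.8 ]), 'corners': array([[645.  , 271.94,  20.  ],
       [676.15,  13.81,  20.  ],
       [418.02, -17.33,  20.  ],
       [386.88, 240.79,  20.  ]])}
top [[300.2  254.41]
 [274.85 248.06]]
side [[312.85 235.1 ]
 [283.44 279.  ]]
[485.34 351.99 100.  ] [ 578.85 -112.94  150.  ] [733.53 131.48  65.  ]
```

```bash
sed -i 's/^yt,ys=.*/print([yellow(cv2.imread(f"pics\/{n}0.png")) for n in("top","side")]);yt=np.array([287,303]);ys=np.array([348,281])/' fit.py; python3 fit.py
```

```text
[(array([260., 304.]), array([259, 304,   3,   1,   3], dtype=int32)), (array([346.98, 279.51]), array([319, 250,  54,  62, 945], dtype=int32))]
[507.67 110.5    0.15] [-0.53 -1.36  0.03 -1.    2.08  1.45 -0.17  0.84 -1.84 -1.43  2.44 -1.69
  1.4   4.41  0.83 -1.05 -1.02  0.44]
{'B': array([[ 0.99, -0.14,  0.  ],
       [ 0.14,  0.99,  0.  ],
       [ 0.  ,  0.  ,  1.  ]]), 'F': array([[ 0.95, -0.14, -0.29],
       [ 0.14,  0.99, -0.04],
       [ 0.3 ,  0.  ,  0.96]]), 'bar': array([449.19, 101.94, 241.07]), 'piv': array([571.06, 119.78, 174.49]), 'leg': array([-0.16, -0.6 ,  0.78]), 'foot': array([555.4 ,  59.59, 252.8 ]), 'corners': array([[642.2 , 261.59,  20.  ],
       [679.87,   4.33,  20.  ],
       [422.61, -33.34,  20.  ],
       [384.94, 223.92,  20.  ]])}
top [[306.01 253.25]
 [280.1  247.64]]
side [[316.87 230.49]
 [287.96 274.84]]
[485.34 351.99 100.  ] [ 578.85 -112.94  150.  ] [733.53 131.48  65.  ]
```

>>> move_arm(
  plan=[
    [[30, 50, 20], [0, 0, -0.8], 0],
    [[30, 50, 20], [0, 0, -0.8], 0],
    [[30, 50, 20], [0, 0, -0.8], 0],
    [[30, 50, 10], [0, 0, -0.8], 0],
    [[30, 50, 10], [0, 0, -0.8], 0],
    [[30, 50, 10], [0, 0, -0.8], 0],
    [[30, 50, 10], [0, 0, -0.8], 0],
    [[30, 50, 0], [0, 0, -0.8], 0],
    [[30, 50, 0], [0, 0, -0.8], 0],
    [[30, 50, 0], [0, 0, -0.8], 0],
  ],
)

```text
clock: 1.35
eef_pos: [486.9, -121.1, 331.2]
tool_rot: [3.141, 0.0, 0.151]
force: [0.1, -0.8, -0.1]
width: -0.1
gripper_force: 0.0
```

>>> move_arm(
  plan=[
    [[20, 35, 0], [0, 0, 0], 0],
    [[20, 35, 0], [0, 0, 0], 0],
    [[20, 35, -5], [0, 0, 0], 0],
    [[6, 18, -20], [0, 0, 0], 0],
    [[0, 0, -30], [0, 0, 0], 0],
    [[0, 0, -30], [0, 0, 0], 0],
    [[0, 0, 0], [0, 0, 0], 0],
  ],
)

```text
clock: 2.22
eef_pos: [550.5, 0.2, 244.2]
tool_rot: [-3.141, 0.006, 0.151]
force: [-1.0, 0.2, 0.6]
width: 0.0
gripper_force: 0.0
```

```bash
python3 - <<'E'
from h import *
im=[]
for n in("side","top"):
    a=cams.get_image(n);c=(317,230) if n=="side" else (304,253)
    im.append(cv2.resize(a[c[1]-80:c[1]+80,c[0]-65:c[0]+65],None,fx=3,fy=3))
cv2.imwrite("pics/a1.png",np.hstack(im));print(status.read_state()["eef_pos"])
E
```

```text
[552.73   0.25 246.81]
```

View pics/a1.png

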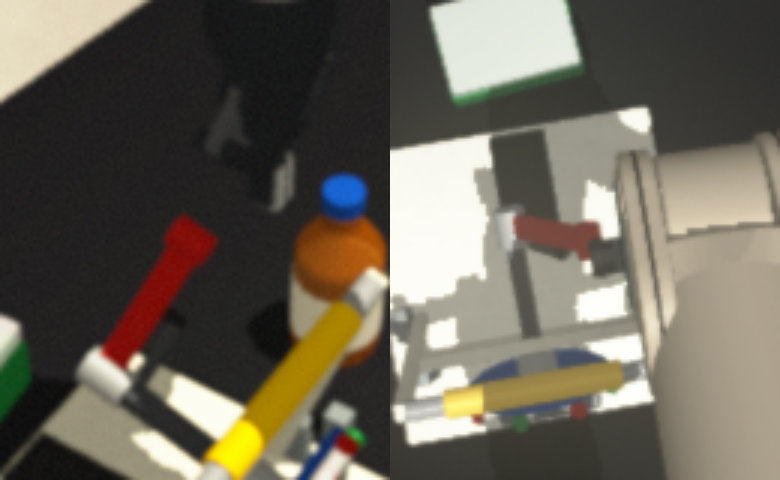

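>>> move_arm(
  plan=[
    [[0, 10, -7], [0, 0, 0], 0],
    [[0, 15, 0], [0, 0, 0], 0],
    [[-1, 10, 0], [0, 0, 0], 0],
    [[-1, 10, 3], [0, 0, 0], 0],
    [[-1, 10, 4], [0, 0, 0], 0],
    [[-2, 10, 4], [0, 0, 0], 0],
    [[-1, 10, 3], [0, 0, 0], 0],
    [[-1, 10, 2], [0, 0, 0], 0],
    [[-1, 8, 0], [0, 0, 0], 0],
    [[0, 0, 0], [0, 0, 0], 0],
  ],
)

```text
clock: 3.58
eef_pos: [544.2, 94.2, 255.2]
tool_rot: [-3.141, 0.0, 0.153]
force: [0.1, 0.3, 0.6]
width: 0.1
gripper_force: 0.0
```

```bash
python3 - <<'E'
from h import *
im=[]
for n in("side","top"):
    a=cams.get_image(n);c=(317,250) if n=="side" else (294,253)
    im.append(cv2.resize(a[c[1]-80:c[1]+80,c[0]-65:c[0]+65],None,fx=3,fy=3))
cv2.imwrite("pics/a2.png",np.hstack(im));print(status.read_state()["eef_pos"])
E
```

```text
[544.37  92.99 255.17]
```

View pics/a2.png

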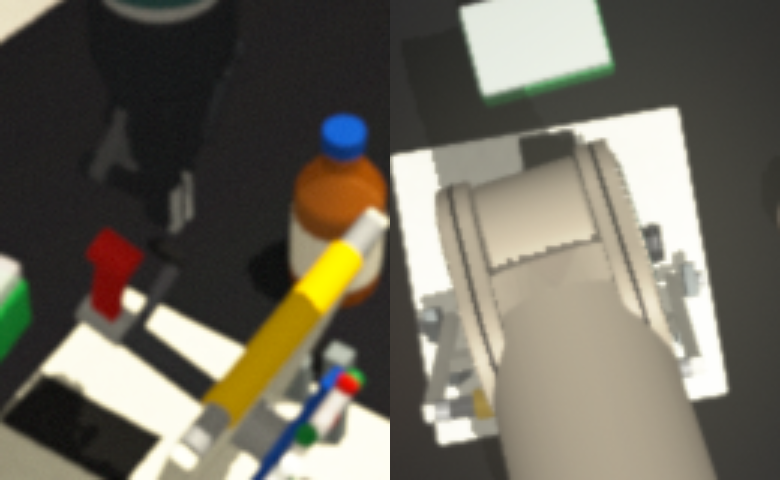

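>>> move_arm(
  plan=[
    [[0, 0, 0], [0, 0, 0], 0],
    [[0, 0, 0], [0, 0, 0], 0],
    [[0, 0, 0], [0, 0, 0], 0],
    [[0, 0, 0], [0, 0, 0], 0],
    [[0, -10, 15], [0, 0, 0], 0],
    [[0, -10, 30], [0, 0, 0], 0],
    [[0, 0, 40], [0, 0, 0], 1],
    [[0, 0, 20], [0, 0, 0], 1],
  ],
)

```text
clock: 4.68
eef_pos: [545.4, 72.4, 363.7]
tool_rot: [3.141, -0.005, 0.15]
force: [-0.9, -0.1, 0.5]
width: 36.0
gripper_force: 0.0
```

```bash
python3 - <<'E'
from h import *
im=[]
for n in("side","wrist"):
    a=cams.get_image(n);im.append(cv2.resize(a[150:420,150:420],(390,390)) if n=="side" else cv2.resize(a,(400,390)))
cv2.imwrite("pics/a3.png",np.hstack(im));s=status.read_state();print(s["eef_pos"],s["qpos"])
E
```

```text
[545.91  72.76 363.75] [-0.09  0.36 -0.13  1.61  0.05  1.17 -1.66]
```

View pics/a3.png

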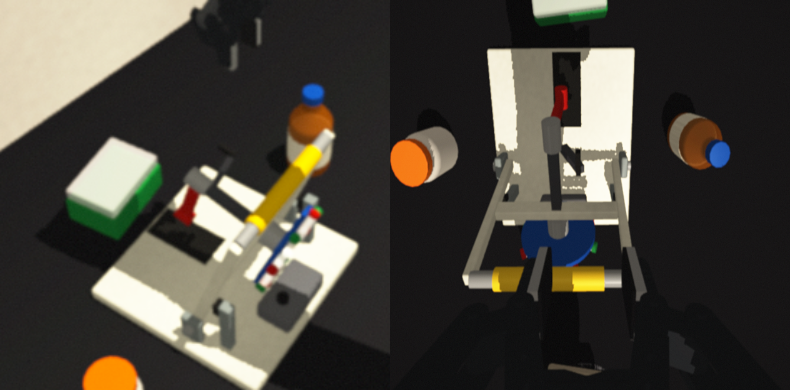

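>>> move_arm(
  plan=[
    [[-10, 3, 0], [0, 0, 10], 1],
    [[-10, 3, 0], [0, 0, 10], 1],
    [[-10, 3, 0], [0, 0, 10], 1],
    [[-10, 3, 0], [0, 0, 10], 1],
    [[-10, 3, 0], [0, 0, 10], 1],
    [[-10, 3, 0], [0, 0, 10], 1],
    [[-10, 3, 0], [0, 0, 10], 1],
    [[-10, 3, 0], [0, 0, 10], 1],
    [[-10, 3, 0], [0, 0, 10], 1],
    [[-7, 2, 0], [0, 0, 0], 1],
  ],
)

```text
clock: 6.02
eef_pos: [446.6, 101.8, 359.8]
tool_rot: [-3.14, 0.0, 1.72]
force: [-0.1, -0.1, 0.1]
width: 85.4
gripper_force: 0.0
```

```bash
python3 - <<'E'
from h import *
s=status.read_state();a=cams.get_image("wrist");b=cams.get_image("side")
cv2.imwrite("pics/a4.png",np.hstack([cv2.resize(a,(400,300)),cv2.resize(b[150:420,150:420],(300,300))]))
print(s["eef_pos"],s["tool_rot"],s["width"],s["qpos"])
p=cams.camera_params("wrist");T=p["tool_from_camera"];Rt=R.from_euler('xyz',s["tool_rot"]).as_matrix()
C=Rt@T[:3,3]+s["eef_pos"];M=Rt@T[:3,:3]
sc=scene(507.67,110.5,.146)
for o in(-65,0,65):
    c=M.T@(sc['bar']+sc['F']@[0,o,0]-C);print(o,(p["K"]@c)[:2]/c[2])
u,st=yellow(a);print(u,st)
d=M@np.linalg.inv(p["K"])@[*u,1];print("bar",C+d*(241-C[2])/d[2],sc['bar'])
E
```

```text
[446.63 101.8  359.82] [-3.14  0.    1.72] 85.3913894508499 [ 0.1   0.24 -0.48  1.82  0.12  1.12 -0.28]
-65 [318.42 315.64]
0 [318.94 228.99]
65 [319.55 127.77]
[320.47 221.26] [ 303  126   35  196 6177]
bar [449.39 107.31 241.  ] [449.19 101.9  241.07]
```

View pics/a4.png

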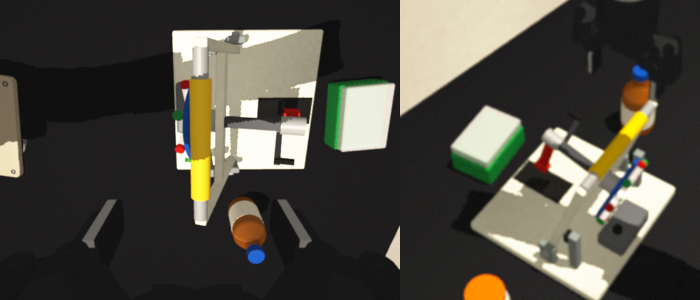

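>>> move_arm(
  plan=[
    [[3, 1, -30], [0, 0, 0], 1],
    [[0, 0, -30], [0, 0, 0], 1],
    [[0, 0, -30], [0, 0, 0], 0.8],
    [[0, 0, -25], [0, 0, 0], 0.8],
    [[0, 0, -17], [0, 0, 0], 0.8],
    [[0, 0, -7], [0, 0, 0], 0.8],
    [[0, 0, 0], [0, 0, 0], 0.8],
    [[0, 0, 0], [0, 0, 0], 0.8],
  ],
)

```text
clock: 7.12
eef_pos: [451.0, 103.4, 221.9]
tool_rot: [3.14, -0.0, 1.721]
force: [0.4, 0.3, 0.1]
width: 68.5
gripper_force: 0.0
```

>>> move_arm(
  plan=[
    [[0, 0, 0], [0, 0, 0], 0.5],
    [[0, 0, 0], [0, 0, 0], 0.3],
    [[0, 0, 0], [0, 0, 0], 0],
    [[0, 0, 0], [0, 0, 0], 0],
    [[0, 0, 0], [0, 0, 0], 0],
    [[0, 0, 0], [0, 0, 0], 0],
    [[0, 0, 0], [0, 0, 0], 0],
  ],
)

```text
clock: 8.0
eef_pos: [450.3, 103.2, 221.7]
tool_rot: [3.141, 0.0, 1.722]
force: [-1.9, -0.2, 4.8]
width: 20.3
gripper_force: 58.4
```

>>> move_arm(
  plan=[
    [[5.8, 0.9, 1.7], [0, 0, 0], 0],
    [[5.8, 0.9, 1.5], [0, 0, 0], 0],
    [[5.8, 0.9, 1.3], [0, 0, 0], 0],
    [[5.8, 0.9, 1.2], [0, 0, 0], 0],
    [[5.8, 0.9, 1.0], [0, 0, 0], 0],
    [[5.9, 0.8, 0.8], [0, 0, 0], 0],
    [[5.9, 0.8, 0.6], [0, 0, 0], 0],
    [[5.9, 0.8, 0.4], [0, 0, 0], 0],
    [[5.9, 0.8, 0.3], [0, 0, 0], 0],
    [[5.9, 0.8, 0.1], [0, 0, 0], 0],
  ],
)

```text
clock: 9.25
eef_pos: [508.8, 112.3, 230.5]
tool_rot: [-3.141, -0.0, 1.722]
force: [-3.9, 1.4, 5.6]
width: 20.2
gripper_force: 64.1
```

>>> move_arm(
  plan=[
    [[0, 0, 0], [0, 0, 0], 0],
    [[0, 0, 0], [0, 0, 0], 0],
    [[0, 0, 0], [0, 0, 0], 0],
    [[0, 0, 0], [0, 0, 0], 0],
    [[0, 0, 0], [0, 0, 0], 0],
    [[0, 0, 0], [0, 0, 0], 0],
  ],
)

```text
clock: 10.0
eef_pos: [509.0, 112.3, 230.5]
tool_rot: [-3.142, -0.001, 1.722]
force: [-4.3, 1.0, 5.2]
width: 20.4
gripper_force: 64.1
```

```bash
python3 - <<'E'
from h import *
b=cams.get_image("side");s=status.read_state();print(s["eef_pos"],s["force"],s["width"],s["gripper_force"],s["clock"])
sc=scene(507.67,110.5,.146,0,3.8);F=sc['F'];pts=[sc['bar']+F@[0,65,0],sc['bar']-F@[0,65,0],sc['piv'],sc['foot']]
for th in(-.07,0,.07):
    q=scene(507.67,110.5,.146,th,3.8);print(th,q['bar'],proj("side",[q['bar']+q['F']@[0,65,0],q['bar']-q['F']@[0,65,0],q['piv'],q['foot']]).round(1).tolist())
c=b[180:430,180:430].copy()
for u in proj("side",pts): cv2.circle(b,tuple(np.int32(u.round())),1,(255,0,255),-1)
cv2.imwrite("pics/a5.png",np.hstack([cv2.resize(x,(400,400)) for x in(c,b[180:430,180:430])]))
E
```

```text
[509.   112.3  230.44] [-4.31  1.57  4.81] 20.40378375703994 64.12374258041382 10.05
-0.07 [493.83 108.46 249.51] [[301.5, 292.1], [345.7, 241.8], [276.5, 274.8], [278.2, 304.3]]
0 [507.67 110.5  250.  ] [[294.3, 288.0], [338.7, 238.3], [273.6, 275.4], [278.3, 306.4]]
0.07 [521.51 112.54 249.51] [[287.2, 284.4], [331.9, 235.1], [270.9, 276.3], [278.6, 308.5]]
```

View pics/a5.png

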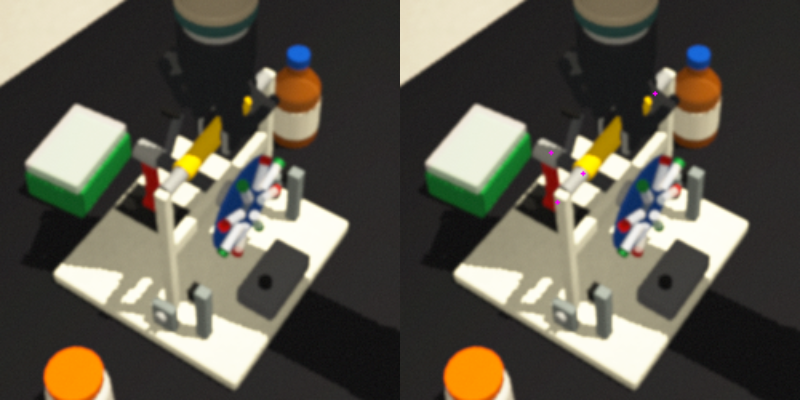

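```bash
python3 -c "
from cell import ctrl
print(ctrl.finish_job())"
```

```text
the job is handed in; nothing more can be done
None
```

I flipped the kickstand fully down while the frame still leaned back, then gripped the yellow bar, raised the frame to upright (within about 0.01 rad by arm travel) and handed the job in still holding it at about 64 N. The verdict wasn't reported back, and in the last picture the bottle, jar and tip box looked undisturbed.

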